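Anchor the board stop on the T-slot rail

TASK

Anchor the blue board stop on the aluminium rail with the red-handled T-stud from the wooden stand: lower the stud's head lengthwise into the open part of the slot, slide it along, head still lengthwise, until its shank sits at the bottom of the stop's notch, and only there give it a quarter turn so that its head lies crosswise under the slot's lips. Do not shove the stop along the rail, leave the yellow-handled pin in the stand, and do not disturb the tape roll and the red-lidded jar.

Things in the scene. Friction and masses are not known exactly. Their poses are not given: they have to be found in the camera images.
- rail: Aluminium T-slot rail fixed to the table, 336 x 64 x 28 mm. Origin: centre of its underside; x along the slot (from the stop to the open part), y across, z up. Slot between black end caps at x = -140 and 140 mm: 20 mm wide at y = 0, lips 8 mm thick (z = 20 to 28) with 3 mm chamfers on top; below them a channel 52 mm wide, 14 mm high, its floor at z = 6 mm.
- slot_entry (a point): A good place to lower the stud: point on the rail's centre line in the open part of the slot, at the top of the lips (28 mm over the table), 85 mm from the rail's centre; axes as the rail's.
- stop (a joint): Place of the blue board stop along the rail, 0 to 0.06 m, growing along rail x; it stays put and slides stiffly (15 N). Its foot, 6 mm thick on the rail's top, is 60 mm long and 74 mm wide, with a notch open towards rail +x, 18 mm wide, widening at the mouth; at the other end an upright, 24 mm high over the rail's top.
- seat (a point): Point in the stop's notch where the axis of the stud's shank must stand: on the slot's centre line, at the height of the rail's top, axes as the rail's. The foot reaches 30 mm from it either way along the rail; the notch's bottom is 6.5 mm from it towards rail -x, so a shank pushed home stops about 0.5 mm beyond it.
- tee_stud_center (a point): Red-handled T-stud, 104 mm tall, 0.2 kg, upright in a pocket of the stand. Point on its axis, 52 mm over its underside; z up, x along head and handle. Head 44 (x) x 15 (y) x 10 mm; shank 12 mm; collar 42 mm diameter from 30 mm up, clearing the stop's foot by 2 mm when the head is on the channel floor; flat handle 56 (x) x 14 mm (y), 62 to 104 mm up. Alike after a half turn.
- plain_pin_center (a point): Yellow-handled locating pin of the same build with a plain round foot of 18 mm instead of the T-head, standing in the other pocket. The point is on its axis, half-way up (52 mm). To be left there.
- stand: Fixed wooden stand, 170 x 56 x 30 mm, origin at the centre of its underside, x along it. Two pockets, 50 x 20 mm (long along x), 24 mm deep (floor 6 mm over the table), centred 40 mm either side of the middle along x. The stud and the pin may stand in either one.
- masking_tape_center (a point): Loose roll of masking tape lying flat, 86 mm diameter, 24 mm high; the point is its centre. Bystander.
- red_jar_center (a point): Loose ink jar with red lid, 67 mm diameter, 62 mm high, standing; the point is its centre. Bystander.
Not all that is in view belongs to the job. What is shaped like the part that bears tee_stud_center but green, purple or turquoise is not meant.

How it is judged:
By the outcome, as a careful person would: the job done as asked, in the order asked, and still so for the second after the job is handed in, with the robot touching nothing.
It also fails if it takes over 58 s, if anything falls off the work surface, if the arm or the gripper's body presses on something with over 40 N, if the wrist force passes 120 N, or if a joint passes its speed limit or range.

ROBOT

A 6-joint arm with a two-finger parallel gripper is mounted at the origin on a cart in front of the work surface, level with it; the furniture and walls round the work are solid. World frame = base frame: x ahead of the robot, y to its left, z up, the work surface at z = 0. Lengths are in mm, angles in rad, forces in N, time in s.
With the tool pointing down it reaches from about 250 to 725 mm from the base axis. Payload 9.7 kg.
Tool frame: the origin (TCP) lies at the very end of the fingers, on their centre line; the grasp point (between the pads) lies ctrl.tcp_to_grasp behind it (ctrl.tcp_to_grasp is the distance from the TCP to the grasp point, in mm); z points along the fingers, y is the direction in which the jaws open and shut (so a half turn about z gives the same grasp; the last joint's range is limited). The gripper opens to 85 mm and grips with 20 to 120 N. Pads are 22 mm wide; open, the fingers measure 114 mm over their backs; the gripper's body (76 mm by 85 mm) begins 54 mm behind the grasp point. The pads swing forward as they close: fully open they stand 13 mm farther back than shut.
Start: joints at [-1.25, 0.087, 0.176, 1.66, 0, 1.571], TCP at [173.426, -521.939, 231.284] pointing down, gripper open.
Joint ranges: [-3.13, 3.13], [-0.85, 1.81], [-1.15, 1.24], [-2.2, 2.28], [-1.44, 1.52], [-3.14, 3.14]. Speed limits (rad/s): [2.22, 2.22, 2.57, 3.14, 3.14, 3.14].

INTERFACE

Orientations are given as a rotation vector (axis times angle).
In Python, from rig import ctrl gives the robot as it stands.
- The arm moves only by the shell command python3 -m creep 'ROWS' [FORCE]. ROWS is JSON, a list that holds one entry, the list of rows, each a list of 5 numbers: the opening, from 0 (shut) to 1 (fully open), then the shift along the tool's x, y, z in m, then the turn about the tool's z in rad. A call has exactly 5 rows; each row is the pose to reach, as a shift and turn from the pose commanded when the call began, along the tool's axes at that moment; what a row does not reach only later rows make up. A row lasts 1/12 s, in which the tool goes at most 41.7 mm and 7.16 degrees, less where a joint would pass 70% of its speed; a pose out of reach is approached as far as the arm can. A call with a gripper value outside its range is refused whole. The fingers move at their own pace and stop on an object; FORCE is the grip in N (left out, the last holds). Time passes only in rows, so rows that repeat a pose let the fingers close, or fill a call up. It gives the time, the measured TCP pose, the force and the opening at its end, in the units of the state.
- ctrl.sense(): the state, without advancing time (a new reading comes with each control period).
- ctrl.snapshot(name): name is "side" or "top"; returns (picture, depth): 420x560x3 uint8, red, green, blue; 420x560 float32, mm along the optical axis (not along the pixel's ray), 0 where there is no reading.
- ctrl.camera_params(name): a dict with "intrinsics" (3x3 intrinsics, pixels), "R" (3x3) and "t" (3): a world point X has camera coordinates R X + t. Camera axes: x right, y down, z forward; pixel columns grow to the right and rows downward; lengths in mm; the calibration is good to about 2 mm. A picture is of the moment at which its call begins. camera_params takes no time and is no camera call.
- ctrl.finish_job(): hands the job in, once; it reports no verdict.
The state is a dict: "clock": time; "joint_positions": joint angles; "joint_vel": joint speeds; "effort": joint torques, N m; "tcp_pos": TCP position; "eef_rot": TCP orientation; "force": force on the tool from outside, world axes, zero at the start; "torque": the same for the moment, N m; "gripper_width": finger opening in mm.
Only numpy, scipy, OpenCV 4.12 (cv2) and the standard library are available. Lean on these libraries where they do the work, as an engineer would, in place of code of your own. Each camera call takes 0.05 s, during which the arm holds its last target.

## Working session

There is one attempt and no reset: what is moved stays moved. The work goes in short steps, Python scripts to look and compute and a shell command to move; the robot and the scene stay as the last step left them, time stands still between calls to the robot, and variables do not carry over. Pictures are saved under pics/ and viewed, and the job is handed in when it is done.

```bash
ls; mkdir -p pics; python3 - <<'E'
from rig import ctrl
import cv2,numpy as np
print(ctrl.sense(), ctrl.tcp_to_grasp)
for n in("side","top"):
    p,d=ctrl.snapshot(n); cv2.imwrite(f"pics/{n}0.png",p[:,:,::-1]); np.save(f"pics/{n}0.npy",d); np.save(f"pics/{n}0rgb.npy",p)
    print(n,ctrl.camera_params(n))
E
```

```text
pics
{'clock': 0.0, 'joint_positions': array([-1.25001084e+00,  8.74831892e-02,  1.75128424e-01,  1.65977545e+00,
       -7.33713850e-06,  1.57079675e+00]), 'joint_vel': array([ 0.00012279, -0.00074583, -0.00064385, -0.00082058, -0.00151771,
        0.00051653]), 'effort': array([-8.11063128e-04, -5.20388067e+01,  4.64808333e+01,  1.62341277e-02,
       -4.12153281e-05,  1.10682143e-05]), 'tcp_pos': array([ 173.35056903, -521.73614876,  230.56741927]), 'eef_rot': array([-3.09997055e+00, -5.01520182e-01,  3.45858916e-04]), 'force': array([0.16805007, 0.44068875, 1.29995656]), 'torque': array([-0.00075008, -0.02070061,  0.00639451]), 'gripper_width': 85.34371438909382} 18.700000000000003
side {'intrinsics': array([[533.09502414,   0.        , 276.38571044],
       [  0.        , 533.09502414, 212.90499064],
       [  0.        ,   0.        ,   1.        ]]), 'R': array([[ 0.92386391,  0.38254905,  0.01147647],
       [ 0.32802087, -0.77601611, -0.53870335],
       [-0.19717453,  0.50145311, -0.84241735]]), 't': array([-439.98167296, -163.97693386, 1520.11168904])}
top {'intrinsics': array([[417.12077466,   0.        , 282.04216151],
       [  0.        , 417.12077466, 206.63431086],
       [  0.        ,   0.        ,   1.        ]]), 'R': array([[ 0.01133037, -0.99989522, -0.00900959],
       [-0.98159303, -0.00940419, -0.19075296],
       [ 0.19064824,  0.01100505, -0.98159673]]), 't': array([ -45.47849591,  487.76383089, 1028.83340939])}
```

View pics/side0.png

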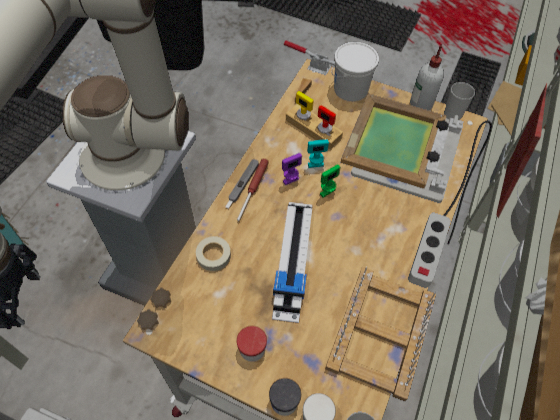

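View pics/top0.png

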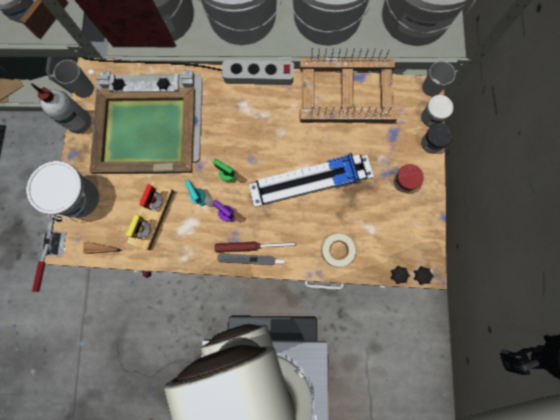

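The side view shows the stand with yellow (303,103) and red (326,117) handles, and the rail running from (300,207) to (287,312), with the stop at (290,285). In the top view the red handle is at about (150,195), the stand at (158,217), the rail from (252,190) to (370,165), and the stop at (347,170). Next I'll measure these.

```bash
cat > h.py <<'E'
import numpy as np,cv2
from rig import ctrl
def cloud(n,d):
    c=ctrl.camera_params(n);K=c["intrinsics"];v,u=np.mgrid[:d.shape[0],:d.shape[1]]
    P=np.stack([(u-K[0,2])/K[0,0]*d,(v-K[1,2])/K[1,1]*d,d],-1)
    return (P-c["t"])@c["R"]
def proj(n,X):
    c=ctrl.camera_params(n);q=(np.atleast_2d(X)@c["R"].T+c["t"])@c["intrinsics"].T
    return q[:,:2]/q[:,2:]
E
python3 - <<'E'
from h import *
for n,(x0,y0,x1,y1) in dict(top=(85,150,385,280),side=(260,80,360,330)).items():
    p=np.load(f"pics/{n}0rgb.npy");d=np.load(f"pics/{n}0.npy");W=cloud(n,d)
    hsv=cv2.cvtColor(p,cv2.COLOR_RGB2HSV);m0=np.zeros(d.shape,bool);m0[y0:y1,x0:x1]=1
    H,S,V=[hsv[...,i].astype(int) for i in range(3)]
    ms=dict(red=((H<6)|(H>174))&(S>150)&(V>100),yel=(H>24)&(H<34)&(S>170)&(V>120),blue=(H>100)&(H<120)&(S>140)&(V>60),
      white=(S<45)&(V>150), wood=(W[...,2]>22)&(W[...,2]<36)&(S>60)&(H<25), all20=(W[...,2]>20)&(W[...,2]<35))
    for k,m in ms.items():
        m=m&m0&(d>0)&(W[...,2]>12)&(W[...,2]<140)
        P=W[m]
        if k in('red','yel'):P=P[P[:,2]>50]
        if k=='white': P=P[(P[:,2]>22)&(P[:,2]<34)]
        if len(P)<5: print(n,k,len(P));continue
        r=cv2.minAreaRect(P[:,:2].astype(np.float32))
        print(n,k,len(P),np.round(P.mean(0)),np.round(np.percentile(P[:,2],[2,50,98])),[np.round(a,1) for a in r])
    crop=p[y0:y1,x0:x1,::-1];f=min(800/crop.shape[1],600/crop.shape[0])
    cv2.imwrite(f"pics/{n}0c.png",cv2.resize(crop,None,fx=f,fy=f,interpolation=cv2.INTER_CUBIC)); print(f)
E
```

```text
top red 113 [502. 294. 109.] [104. 109. 112.] [array([502.6, 294.1]), array([14.3, 53.5]), np.float64(70.1)]
top yel 3
top blue 512 [ 591. -203.   36.] [26. 33. 53.] [array([ 590.4, -199.7]), array([71.3, 60.9]), np.float64(15.3)]
top white 1593 [ 521. -112.   26.] [22. 26. 31.] [array([ 469.8, -148.1]), array([275.4, 286.8]), np.float64(15.2)]
top wood 1125 [461. 282.  28.] [22. 29. 34.] [array([499.3, 112.7]), array([725.8, 281.5]), np.float64(89.7)]
top all20 4664 [523.  80.  26.] [20. 26. 34.] [array([503.2, 107.8]), array([739.9, 301.7]), np.float64(87.4)]
2.6666666666666665
side red 105 [505. 289.  99.] [ 57. 107. 115.] [array([504.1, 289.6]), array([14.2, 56. ]), np.float64(72.8)]
side yel 85 [429. 317. 105.] [ 65. 109. 114.] [array([428.8, 317.6]), array([16.9, 53.3]), np.float64(71.4)]
side blue 435 [ 594. -202.   39.] [30. 36. 55.] [array([ 592.9, -201.1]), array([72. , 61.6]), np.float64(14.8)]
side white 1247 [ 568. -100.   29.] [24. 29. 33.] [array([611.7, -54.7]), array([196.5, 471.5]), np.float64(18.1)]
side wood 1175 [569. 111.  30.] [23. 30. 35.] [array([530.1,  93.8]), array([275.1, 805. ]), np.float64(17.7)]
side all20 3208 [569.  -4.  29.] [21. 29. 35.] [array([530.2,  94.1]), array([275.4, 806.3]), np.float64(17.7)]
2.4
```

```bash
python3 - <<'E'
import cv2
for n,(x0,y0,x1,y1) in dict(top=(120,175,190,255),side=(275,80,365,150)).items():
    p=cv2.imread(f"pics/{n}0.png")[y0:y1,x0:x1]
    cv2.imwrite(f"pics/{n}0s.png",cv2.resize(p,None,fx=7,fy=7,interpolation=cv2.INTER_CUBIC))
E
```

```text
(no output)
```

View pics/top0s.png

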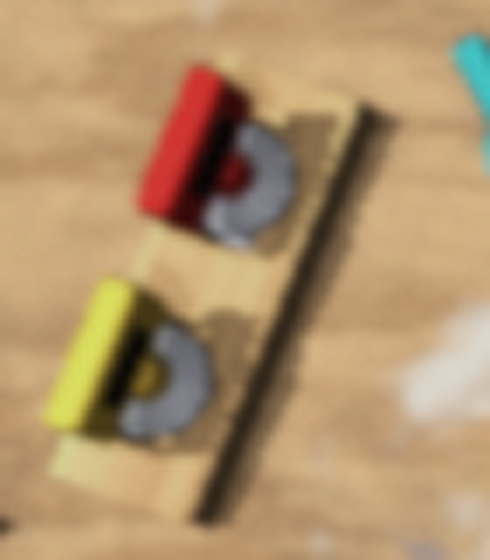

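View pics/side0s.png

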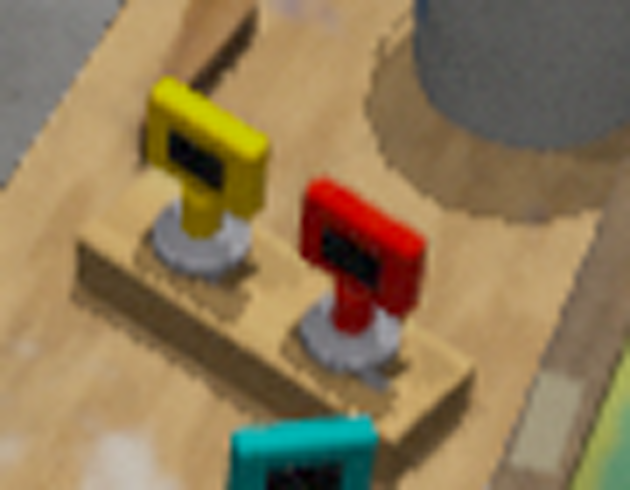

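View pics/top0c.png

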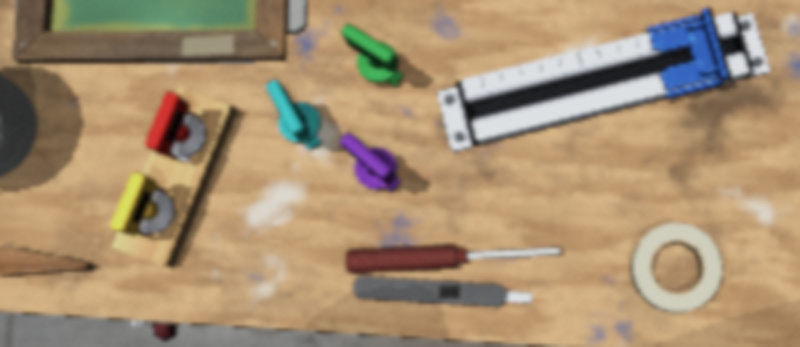

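View pics/side0c.png

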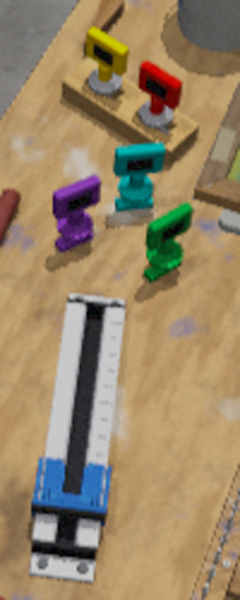

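```bash
cat >> h.py <<'E'
def ray(n,uv,z):
    c=ctrl.camera_params(n);uv=np.atleast_2d(uv).astype(float)
    r=np.c_[uv,np.ones(len(uv))]@np.linalg.inv(c["intrinsics"]).T@c["R"]
    o=-c["R"].T@c["t"]; s=(z-o[2])/r[:,2]
    return (o+r*s[:,None])[:,:2]
def masks(p):
    hsv=cv2.cvtColor(p,cv2.COLOR_RGB2HSV);H,S,V=[hsv[...,i].astype(int) for i in range(3)]
    return H,S,V
E
python3 - <<'E'
from h import *
from scipy import ndimage
boxes=dict(top=dict(rail=(246,150,376,210),red=(135,180,170,215),stand=(120,180,180,252)),side=dict(rail=(265,195,320,330),red=(312,98,340,140),stand=(280,90,350,155)))
for n in boxes:
    p=np.load(f"pics/{n}0rgb.npy");d=np.load(f"pics/{n}0.npy");W=cloud(n,d);H,S,V=masks(p)
    def bx(k):
        m=np.zeros(d.shape,bool);x0,y0,x1,y1=boxes[n][k];m[y0:y1,x0:x1]=1;return m
    w=bx('rail')&(abs(W[...,2]-29)<7)&(d>0)
    w,_=ndimage.label(w);w=w==np.argmax(np.bincount(w.ravel())[1:])+1
    v,u=np.nonzero(w);XY=ray(n,np.c_[u,v],28)
    r=cv2.minAreaRect(XY.astype(np.float32));print(n,'rail',len(u),r, np.median(W[w][:,2]))
    th=np.deg2rad(105.);
    # slot: dark pixels inside
    dk=bx('rail')&(V<70);v,u=np.nonzero(dk);XY=ray(n,np.c_[u,v],28)
    r=np.array(r[0]);a=np.array([np.cos(th),np.sin(th)]);b=np.array([-a[1],a[0]])
    q=(XY-r)@np.c_[a,b];k=(abs(q[:,1])<20)&(q[:,0]>-50)&(q[:,0]<130)
    pf=np.polyfit(q[k,0],q[k,1],1);print(' slot',k.sum(),pf,np.rad2deg(np.arctan(pf[0]))+105)
    # collar: gray
    rd=bx('red')&((H<8)|(H>172))&(S>150)&(V>90)&(W[...,2]>103);v,u=np.nonzero(rd);XY=ray(n,np.c_[u,v],110)
    r=cv2.minAreaRect(XY.astype(np.float32));print(' redtop',len(u),XY.mean(0),r)
    st=bx('stand')&(abs(W[...,2]-30)<6)&(H<26)&(S>50);v,u=np.nonzero(st);XY=ray(n,np.c_[u,v],30)
    print(' stand',len(u),cv2.minAreaRect(XY.astype(np.float32)))
    b=bx('rail')&(H>98)&(H<122)&(S>120)&(V>50)&(W[...,2]<44);v,u=np.nonzero(b);XY=ray(n,np.c_[u,v],34)
    print(' blue',len(u),cv2.minAreaRect(XY.astype(np.float32)))
E
```

```text
top rail 1690 ((565.5510864257812, -102.49348449707031), (76.37133026123047, 257.100341796875), 15.028943061828613) 27.781343166436166
 slot 364 [-0.00198742  0.15910857] 104.88612955030047
 redtop 118 [502.42109283 293.02450036] ((502.192626953125, 293.22784423828125), (13.796337127685547, 54.05305480957031), 69.6378173828125)
 stand 758 ((465.42462158203125, 305.4505615234375), (58.335670471191406, 169.7250213623047), 71.42243194580078)
 blue 493 ((589.627197265625, -198.86138916015625), (73.73980712890625, 60.58842849731445), 16.5522518157959)
side rail 1356 ((564.4847412109375, -94.94593811035156), (73.83362579345703, 242.00518798828125), 15.057330131530762) 28.97206350972327
 slot 394 [0.00205292 0.15252024] 105.11762349035105
 redtop 81 [506.24405083 288.76525575] ((507.1572265625, 288.2230224609375), (19.78927993774414, 58.128536224365234), 64.09741973876953)
 stand 583 ((455.38958740234375, 312.2768249511719), (99.32431030273438, 234.87139892578125), 56.84227752685547)
 blue 363 ((593.2650756835938, -202.40060424804688), (72.53825378417969, 63.15663146972656), 13.99724006652832)
```

```bash
cat >> h.py <<'E'
from scipy.spatial.transform import Rotation as Ro
def yaw(s): 
    x=Ro.from_rotvec(s["eef_rot"]).as_matrix()[:,0];return np.rad2deg(np.arctan2(x[1],x[0]))
def go(x,y,z,yw):
    s=ctrl.sense();R=Ro.from_rotvec(s["eef_rot"]).as_matrix()
    d=R.T@(np.array([x,y,z])-s["tcp_pos"])
    t=-((yw-yaw(s)+180)%360-180)
    print("yaw",round(yaw(s),2),"tcp",s["tcp_pos"].round(1),"F",s["force"].round(1),"w",round(s["gripper_width"],1),"t",s["clock"]);print("shift m",(d/1000).round(4),"turn",round(np.deg2rad(t),4),"rows",np.linalg.norm(d)/41.7,abs(t)/7.16)
E
python3 - <<'E'
from h import *
go(503.5,291.5,200,71)
d=np.load("pics/top0.npy");W=cloud("top",d)
for n,(u,v) in dict(frame=(150,167),frame2=(180,168),turq=(193,186),green=(221,165),purple=(222,208),bottle=(50,95),pot=(55,188)).items(): print(n,W[v,u].round())
E
```

```text
yaw 18.38 tcp [ 173.4 -521.7  230.7] F [-0.9  1.   0.3] w 85.1 t 0.1
shift m [ 0.5697 -0.6676  0.0314] turn -0.9183 rows 21.060719399675882 7.348677099359993
frame [592. 309.  46.]
frame2 [591. 231.  42.]
turq [528. 181.  97.]
green [582. 113. 100.]
purple [473. 106. 103.]
bottle [732. 520. 173.]
pot [512. 505. 131.]
```

```bash
python3 -m creep '[[[0.55,0.026,-0.0305,0,0],[0.55,0.052,-0.061,0,0],[0.55,0.078,-0.0915,0,0],[0.55,0.104,-0.122,0,0],[0.55,0.13,-0.1525,0,0]]]' 40; python3 -c "
from h import *
go(503.5,291.5,200,71)"
```

```text
clock: 0.52
tcp_pos: [248.7, -334.5, 230.8]
eef_rot: [-3.101, -0.5, 0.0]
force: [0.9, 0.5, 0.3]
gripper_width: 46.8
yaw 18.33 tcp [ 248.7 -334.5  230.8] F [0.9 0.5 0.3] w 46.8 t 0.5167
shift m [ 0.4387 -0.514   0.0311] turn -0.9192 rows 16.22340528349548 7.355455998910416
```

```bash
python3 -m creep '[[[0.55,0.026,-0.0305,0,0],[0.55,0.052,-0.061,0,0],[0.55,0.078,-0.0915,0,0],[0.55,0.104,-0.122,0,0],[0.55,0.13,-0.1525,0,0]]]';  python3 -m creep '[[[0.55,0.026,-0.0305,0,0],[0.55,0.052,-0.061,0,0],[0.55,0.078,-0.0915,0,0],[0.55,0.104,-0.122,0,0],[0.55,0.13,-0.1525,0,0]]]';  python3 -m creep '[[[0.55,0.026,-0.0305,0,-0.1],[0.55,0.052,-0.061,0,-0.2],[0.55,0.078,-0.0915,0,-0.3],[0.55,0.104,-0.122,0,-0.4],[0.55,0.13,-0.1525,0,-0.5]]]'; python3 -c "
from h import *
go(503.5,291.5,180,71)"
```

```text
clock: 0.93
tcp_pos: [324.0, -148.7, 231.2]
eef_rot: [3.101, 0.501, 0.0]
force: [1.1, 0.5, -0.0]
gripper_width: 47.1
clock: 1.35
tcp_pos: [399.3, 37.4, 231.2]
eef_rot: [3.101, 0.502, 0.001]
force: [1.0, -0.8, 0.1]
gripper_width: 46.9
clock: 1.77
tcp_pos: [474.7, 223.1, 230.9]
eef_rot: [2.877, 1.261, -0.001]
force: [0.1, -1.4, 0.5]
gripper_width: 47.1
yaw 47.34 tcp [474.7 223.1 230.9] F [ 0.1 -1.4  0.5] w 47.1 t 1.7667
shift m [ 0.0698 -0.0252  0.0509] turn -0.4129 rows 2.1582356408546337 3.3044789371414303
```

```bash
python3 -m creep '[[[0.55,0.02,-0.008,0.013,-0.1],[0.55,0.04,-0.016,0.026,-0.2],[0.55,0.06,-0.022,0.04,-0.3],[0.55,0.07,-0.025,0.051,-0.413],[0.55,0.07,-0.025,0.051,-0.413]]]'; python3 - <<'E'
from h import *
go(503.5,291.5,72,71)
for n in("side","top"):
    p,d=ctrl.snapshot(n); np.save(f"pics/{n}1.npy",d);np.save(f"pics/{n}1rgb.npy",p)
    x0,y0,x1,y1=dict(side=(270,20,370,150),top=(110,160,230,260))[n]
    cv2.imwrite(f"pics/{n}1.png",cv2.resize(p[y0:y1,x0:x1,::-1],None,fx=4.5,fy=4.5,interpolation=cv2.INTER_CUBIC))
E
```

```text
clock: 2.18
tcp_pos: [503.5, 290.4, 176.6]
eef_rot: [-2.556, -1.826, 0.007]
force: [0.4, 0.1, -0.4]
gripper_width: 47.0
yaw 71.09 tcp [503.5 290.4 176.6] F [ 0.4  0.1 -0.4] w 47.0 t 2.1833
shift m [0.0014 0.     0.1045] turn 0.0016 rows 2.5073556890731097 0.013058181006421143
```

View pics/side1.png

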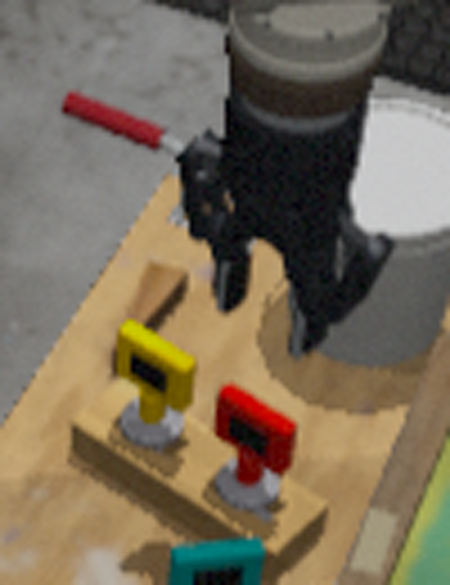

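View pics/top1.png

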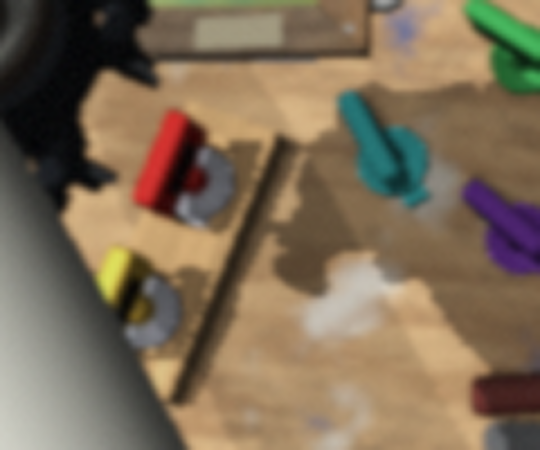

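The gripper hangs above the red handle. In the side crop the fingertips are at (230,300) and (302,350), and the handle is at (257,425). I'll check that against the projected positions.

```bash
python3 - <<'E'
from h import *
s=ctrl.sense();R=Ro.from_rotvec(s["eef_rot"]).as_matrix()
for y in(-23.5,23.5):
    X=s["tcp_pos"]+R@np.array([0,y,-9]);print("tip",(proj("side",X)-[270,20])*4.5,(proj("top",X)-[110,160])*4.5)
a=np.deg2rad(71)
c=np.array([503.5,291.5]);
for sx in(-28,28):
  for sy in(-7,7):
    q=c+sx*np.array([np.cos(a),np.sin(a)])+sy*np.array([-np.sin(a),np.cos(a)])
    print("hand top",(proj("side",[*q,110])-[270,20])*4.5,(proj("top",[*q,110])-[110,160])*4.5)
E
```

```text
tip [[232.85490856 295.02985035]] [[ 97.37874141 162.85595439]]
tip [[295.21449396 334.08909001]] [[135.37435381  77.36627884]]
hand top [[233.49402653 436.40409091]] [[215.25225351 159.26529605]]
hand top [[215.64316948 424.9470069 ]] [[205.20236399 183.04989336]]
hand top [[290.32266047 386.30605445]] [[120.73567665 125.72620209]]
hand top [[272.56021628 375.19049378]] [[110.49673035 149.33497487]]
```

The handle actually lies along 161°. I had read the wrong side of the min-area rectangle. I'll recheck the fit with that angle before turning.

```bash
python3 - <<'E'
from h import *
from scipy.optimize import minimize
masksd={}
for n,b in dict(top=(135,180,172,220),side=(312,98,340,150)).items():
    p=np.load(f"pics/{n}1rgb.npy");H,S,V=masks(p);x0,y0,x1,y1=b
    m=np.zeros(H.shape,np.uint8);m[y0:y1,x0:x1]=(((H<8)|(H>172))&(S>130))[y0:y1,x0:x1]
    W=cloud(n,np.load(f"pics/{n}1.npy"));m[(W[...,2]<66)]=0
    masksd[n]=cv2.morphologyEx(m,cv2.MORPH_CLOSE,np.ones((9,9)));print(n,m.sum(),masksd[n].sum())
def sil(n,x,y,a):
    P=[[x+sx*np.cos(a)-sy*np.sin(a),y+sx*np.sin(a)+sy*np.cos(a),z] for sx in(-28,28) for sy in(-7,7) for z in(68,110)]
    q=proj(n,np.array(P));h=cv2.convexHull(q.astype(np.float32))
    im=np.zeros((420,560),np.uint8);cv2.fillConvexPoly(im,(np.round(h*256)).astype(np.int32),1,shift=8);return im
def cost(v,ns):
    return sum(np.sum(sil(n,v[0],v[1],np.deg2rad(v[2]))!=masksd[n]) for n in ns)
for ns in(["top"],["side"],["top","side"]):
    best=min((cost((x,y,a),ns),x,y,a) for x in np.arange(495,514,1.) for y in np.arange(282,300,1.) for a in (157,159,161,163))
    print(ns,best)
go(503.5,291.5,180,161)
E
```

```text
top 200 216
side 192 225
['top'] (np.int64(85), np.float64(503.0), np.float64(293.0), 157)
['side'] (np.int64(76), np.float64(502.0), np.float64(292.0), 157)Traceback (most recent call last):
  File "<stdin>", line 16, in <module>
  File "<stdin>", line 16, in <genexpr>
  File "<stdin>", line 14, in cost
  File "<stdin>", line 14, in <genexpr>
  File "<stdin>", line 11, in sil
  File "h.py", line 8, in proj
    c=ctrl.camera_params(n);q=(np.atleast_2d(X)@c["R"].T+c["t"])@c["intrinsics"].T
ValueError: time passes only in moves, steps and waits
```

```bash
python3 -m creep '[[[0.55,0,0,0,-0.12],[0.55,0,0,0,-0.24],[0.55,0,0,0,-0.36],[0.55,0,0,0,-0.48],[0.55,0,0,0,-0.6]]]'; python3 -m creep '[[[0.55,0,0,0,-0.12],[0.55,0,0,0,-0.24],[0.55,0,0,0,-0.36],[0.55,0,0,0,-0.48],[0.55,0,0,0,-0.6]]]'; python3 -m creep '[[[0.55,0,0,0,-0.12],[0.55,0,0,0,-0.24],[0.55,0,0,0,-0.36],[0.55,0,0,0,-0.36],[0.55,0,0,0,-0.36]]]';python3 -c "
from h import *
go(502.7,292.5,72,160.5)"
```

```text
clock: 2.7
tcp_pos: [504.0, 288.3, 181.9]
eef_rot: [1.909, 2.494, 0.002]
force: [-0.7, -1.0, 1.0]
gripper_width: 46.4
clock: 3.12
tcp_pos: [504.0, 288.3, 181.9]
eef_rot: [1.086, 2.947, 0.002]
force: [-0.4, -0.3, -0.7]
gripper_width: 47.2
clock: 3.53
tcp_pos: [504.1, 288.6, 181.5]
eef_rot: [0.554, 3.091, 0.001]
force: [-0.5, 0.7, 0.4]
gripper_width: 46.9
yaw 159.7 tcp [504.1 288.6 181.5] F [-0.5  0.7  0.4] w 46.9 t 3.5333
shift m [0.0028 0.0031 0.1095] turn -0.014 rows 2.6270241462954265 0.11233601568035798
```

```bash
python3 -m creep '[[[0.55,0.003,0.003,0.02,-0.014],[0.55,0.003,0.003,0.04,-0.014],[0.55,0.003,0.003,0.055,-0.014],[0.55,0.003,0.003,0.055,-0.014],[0.55,0.003,0.003,0.055,-0.014]]]'; python3 - <<'E'
from h import *
go(502.7,292.5,72,160.5)
for n in("side","top"):
    p,d=ctrl.snapshot(n)
    x0,y0,x1,y1=dict(side=(270,20,370,150),top=(110,160,230,260))[n]
    cv2.imwrite(f"pics/{n}2.png",cv2.resize(p[y0:y1,x0:x1,::-1],None,fx=4.5,fy=4.5,interpolation=cv2.INTER_CUBIC))
E
```

```text
clock: 3.95
tcp_pos: [501.8, 292.5, 125.4]
eef_rot: [-0.528, -3.096, 0.001]
force: [-0.9, -0.3, 0.8]
gripper_width: 47.1
yaw 160.65 tcp [501.8 292.5 125.4] F [-0.9 -0.3  0.8] w 47.1 t 3.95
shift m [-0.0009  0.0003  0.0534] turn 0.0026 rows 1.2807611981877627 0.021040115908938974
```

View pics/side2.png

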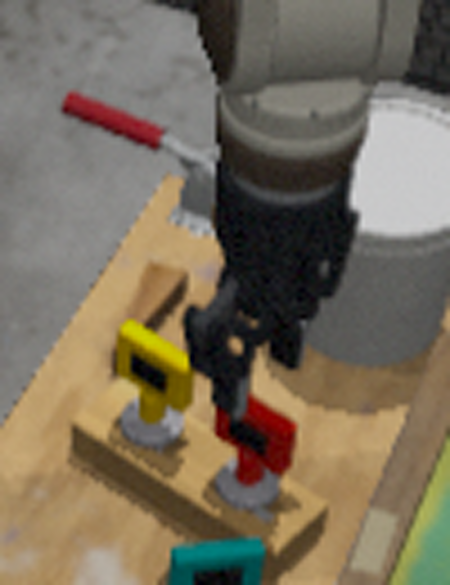

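View pics/top2.png

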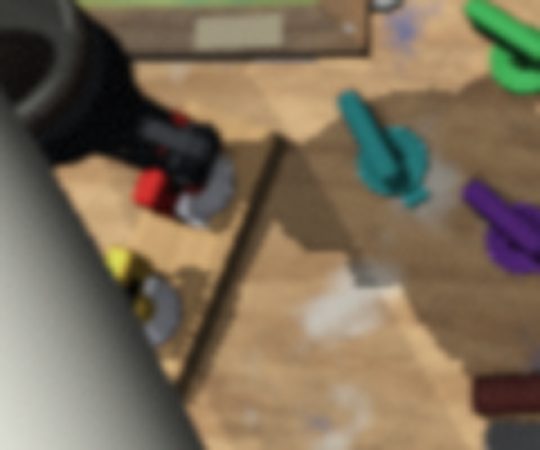

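The fingers straddle the red handle: in the side crop the near finger is at (232,400) and the handle centre at (257,430). Descending.

```bash
python3 -m creep '[[[0.55,-0.0005,0,0.014,0],[0.55,-0.0005,0,0.028,0],[0.55,-0.0005,0,0.042,0],[0.55,-0.0005,0,0.053,0],[0.55,-0.0005,0,0.053,0]]]'; python3 - <<'E'
from h import *
go(502.7,292.5,72,160.5)
p,d=ctrl.snapshot("side")
x0,y0,x1,y1=(290,70,370,150)
cv2.imwrite(f"pics/side3.png",cv2.resize(p[y0:y1,x0:x1,::-1],None,fx=6,fy=6,interpolation=cv2.INTER_CUBIC))
E
```

```text
clock: 4.47
tcp_pos: [502.1, 292.5, 71.0]
eef_rot: [-0.523, -3.096, 0.002]
force: [-0.6, -1.3, 0.6]
gripper_width: 46.8
yaw 160.82 tcp [502.1 292.5  71. ] F [-0.6 -1.3  0.6] w 46.8 t 4.4667
shift m [-0.0005  0.0002 -0.001 ] turn 0.0056 rows 0.02861438655023053 0.044623472903917515
```

View pics/side3.png

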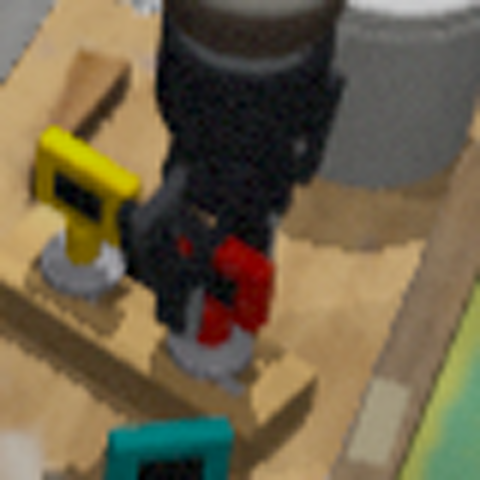

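The handle sits between the fingers, with its red end at (245,285). Closing.

```bash
python3 -m creep '[[[0,0,0,0,0],[0,0,0,0,0],[0,0,0,0,0],[0,0,0,0,0],[0,0,0,0,0]]]' 60;python3 -m creep '[[[0,0,0,0,0],[0,0,0,0,0],[0,0,0,-0.01,0],[0,0,0,-0.02,0],[0,0,0,-0.03,0]]]'; python3 - <<'E'
from h import *
go(502.7,292.5,72,160.5)
p,d=ctrl.snapshot("side")
x0,y0,x1,y1=(290,70,370,150)
cv2.imwrite(f"pics/side4.png",cv2.resize(p[y0:y1,x0:x1,::-1],None,fx=6,fy=6,interpolation=cv2.INTER_CUBIC))
E
```

```text
clock: 4.93
tcp_pos: [503.3, 293.3, 73.6]
eef_rot: [0.522, 3.096, 0.002]
force: [-0.1, 1.6, 6.8]
gripper_width: 13.4
clock: 5.35
tcp_pos: [502.5, 292.7, 103.2]
eef_rot: [-0.522, -3.098, 0.001]
force: [-0.3, -0.5, -2.2]
gripper_width: 13.5
yaw 160.87 tcp [502.5 292.7 103.2] F [-0.3 -0.5 -2.2] w 13.5 t 5.35
shift m [-0.0002 -0.0001  0.0312] turn 0.0065 rows 0.7487070016072954 0.05167274408393041
```

View pics/side4.png

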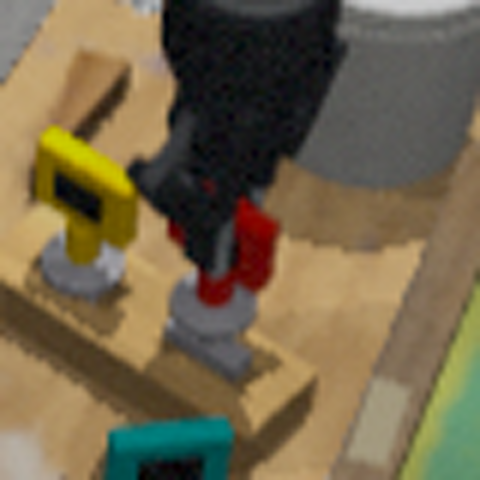

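The stud is held and its T-head is clear of the pocket (head at (205,340), width 13.5 mm, load about 2 N). Lifting it higher.

```bash
python3 -m creep '[[[0,0,0,-0.025,0],[0,0,0,-0.05,0],[0,0,0,-0.075,0],[0,0,0,-0.1,0],[0,0,0,-0.1,0]]]'; python3 - <<'E'
from h import *
go(553.8,-59,200,105)
for n in ("side","top"):
    p,d=ctrl.snapshot(n);np.save(f"pics/{n}5rgb.npy",p);np.save(f"pics/{n}5.npy",d)
    x0,y0,x1,y1=dict(side=(280,30,370,150),top=(110,160,230,260))[n]
    f=5 if n=="side" else 6
    cv2.imwrite(f"pics/{n}5.png",cv2.resize(p[y0:y1,x0:x1,::-1],None,fx=f,fy=f,interpolation=cv2.INTER_CUBIC))
s=ctrl.sense();R=Ro.from_rotvec(s["eef_rot"]).as_matrix()
for sx in(-22,22):
  for sy in(-7.5,7.5):
    for z in (-67.3,-57.3): # head corners
      X=s["tcp_pos"]+R@np.array([sx,sy,0])+[0,0,z]; print(sx,sy,z,((proj("side",X)-[280,30])*5).round(),((proj("top",X)-[110,160])*6).round())
E
```

```text
clock: 5.82
tcp_pos: [503.9, 293.6, 208.2]
eef_rot: [0.521, 3.092, 0.007]
force: [0.2, 0.1, -0.5]
gripper_width: 13.0
yaw 160.87 tcp [503.9 293.6 208.2] F [ 0.2  0.1 -0.5] w 13.0 t 5.8167
shift m [-0.1626 -0.3168  0.0072] turn 0.9751 rows 8.541120533220054 7.803220385708208
-22 -7.5 -67.3 [[259. 392.]] [[231. 148.]]
-22 -7.5 -57.3 [[261. 379.]] [[223. 142.]]
-22 7.5 -67.3 [[276. 377.]] [[196. 135.]]
-22 7.5 -57.3 [[278. 364.]] [[188. 129.]]
22 -7.5 -67.3 [[196. 353.]] [[187. 250.]]
22 -7.5 -57.3 [[197. 339.]] [[178. 244.]]
22 7.5 -67.3 [[213. 338.]] [[152. 237.]]
22 7.5 -57.3 [[215. 325.]] [[143. 232.]]
```

View pics/side5.png

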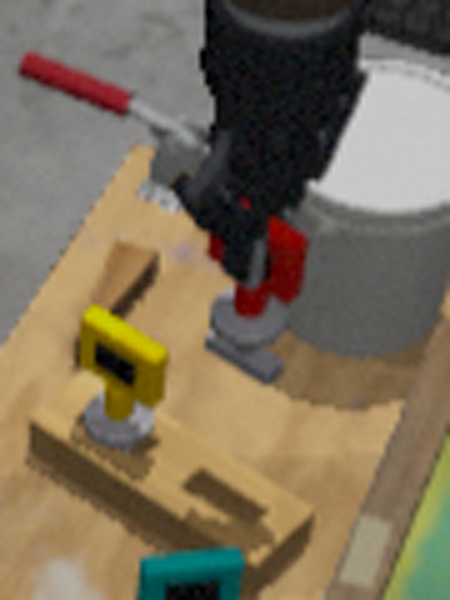

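View pics/top5.png

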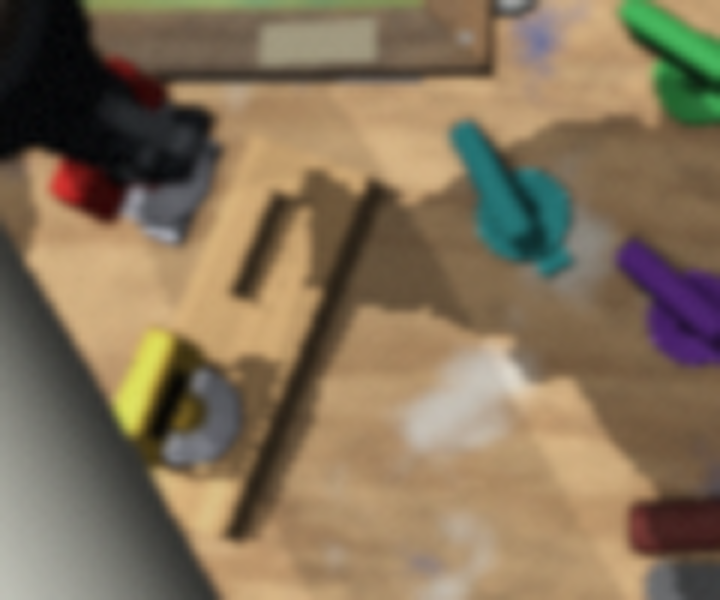

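The red stud with its T-head is lifted clear (head (207,345) to (275,380) in the side crop) and the pocket is empty. Carrying it to the slot entry.

```bash
python3 -m creep '[[[0,-0.019,-0.036,0,0],[0,-0.037,-0.072,0,0],[0,-0.055,-0.108,0,0],[0,-0.073,-0.144,0,0],[0,-0.09,-0.176,0,0]]]'; python3 -m creep '[[[0,-0.019,-0.036,0,0.12],[0,-0.037,-0.072,0,0.24],[0,-0.055,-0.108,0,0.36],[0,-0.073,-0.141,0,0.48],[0,-0.073,-0.141,0,0.6]]]'; python3 -m creep '[[[0,0,0,0,0.12],[0,0,0,0,0.24],[0,0,0,0,0.375],[0,0,0,0,0.375],[0,0,0,0,0.375]]]'; python3 - <<'E'
from h import *
go(553.8,-59,150,105)
E
```

```text
clock: 6.33
tcp_pos: [529.3, 94.9, 200.7]
eef_rot: [-0.521, -3.096, 0.001]
force: [0.8, 0.6, -1.7]
gripper_width: 13.2
clock: 6.75
tcp_pos: [552.6, -65.7, 200.2]
eef_rot: [-1.429, -2.796, 0.004]
force: [-0.3, -0.1, -1.6]
gripper_width: 13.1
clock: 7.17
tcp_pos: [552.4, -60.0, 201.1]
eef_rot: [-1.908, -2.494, 0.002]
force: [-0.0, 0.8, -1.1]
gripper_width: 13.6
yaw 105.18 tcp [552.4 -60.  201.1] F [-0.   0.8 -1.1] w 13.6 t 7.1667
shift m [0.0006 0.0018 0.0511] turn 0.0031 rows 1.2251415372480183 0.02462119257033246
```

```bash
python3 -m creep '[[[0,0.0005,0.0015,0.03,0.003],[0,0.0005,0.0015,0.06,0.003],[0,0.0005,0.0015,0.083,0.003],[0,0.0005,0.0015,0.083,0.003],[0,0.0005,0.0015,0.083,0.003]]]'; python3 - <<'E'
from h import *
go(553.8,-59,74,105)
for n in ("side","top"):
    p,d=ctrl.snapshot(n);np.save(f"pics/{n}6rgb.npy",p);np.save(f"pics/{n}6.npy",d)
    x0,y0,x1,y1=dict(side=(260,150,330,250),top=(230,140,330,215))[n]
    f=6 if n=="side" else 7
    cv2.imwrite(f"pics/{n}6.png",cv2.resize(p[y0:y1,x0:x1,::-1],None,fx=f,fy=f,interpolation=cv2.INTER_CUBIC))
s=ctrl.sense();R=Ro.from_rotvec(s["eef_rot"]).as_matrix()
for sx in(-22,22):
  for sy in(-7.5,7.5):
    for z in (-67.3,-57.3): # head corners
      X=s["tcp_pos"]+R@np.array([sx,sy,0])+[0,0,z]; print(sx,sy,z,((proj("side",X)-[260,150])*6).round(),((proj("top",X)-[230,140])*7).round())
E
```

```text
clock: 7.58
tcp_pos: [553.2, -59.0, 118.3]
eef_rot: [-1.911, -2.491, 0.002]
force: [0.0, -0.6, -1.3]
gripper_width: 13.3
yaw 105.01 tcp [553.2 -59.  118.3] F [ 0.  -0.6 -1.3] w 13.3 t 7.5833
shift m [-0.0002  0.0007  0.0443] turn 0.0001 rows 1.06237235093313 0.0008346268403722444
-22 -7.5 -67.3 [[195. 504.]] [[480. 292.]]
-22 -7.5 -57.3 [[196. 492.]] [[480. 285.]]
-22 7.5 -67.3 [[231. 508.]] [[469. 254.]]
-22 7.5 -57.3 [[232. 496.]] [[470. 247.]]
22 -7.5 -67.3 [[207. 415.]] [[364. 321.]]
22 -7.5 -57.3 [[208. 402.]] [[364. 314.]]
22 7.5 -67.3 [[243. 419.]] [[354. 282.]]
22 7.5 -57.3 [[244. 406.]] [[354. 276.]]
```

View pics/side6.png

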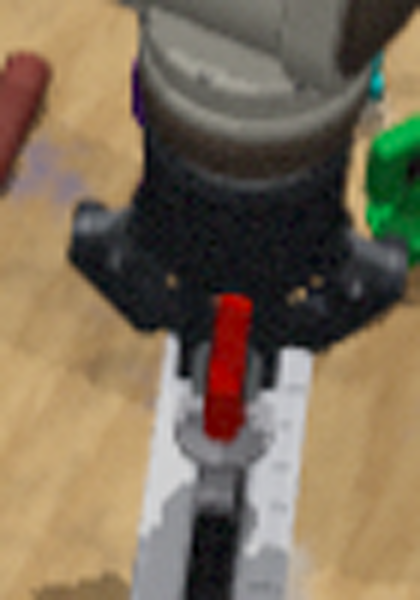

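View pics/top6.png

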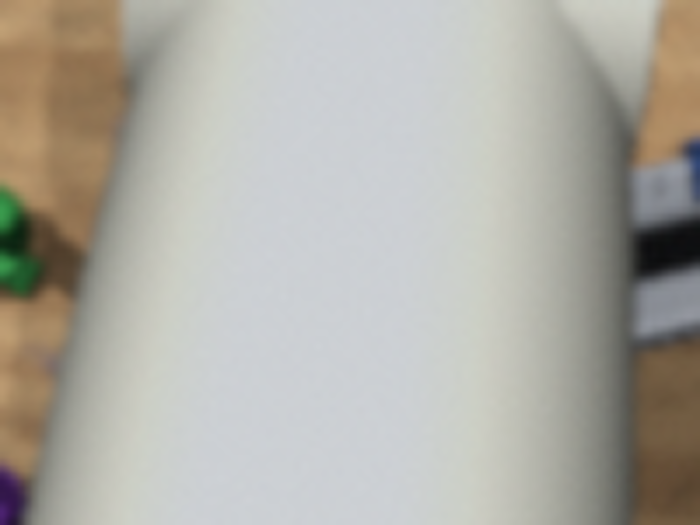

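```bash
python3 - <<'E'
from h import *
p=np.load("pics/side6rgb.npy")
cv2.imwrite("pics/side6z.png",cv2.resize(p[205:260,280:310,::-1],None,fx=10,fy=10,interpolation=cv2.INTER_CUBIC))
a=np.array([np.cos(np.deg2rad(105)),np.sin(np.deg2rad(105))]);b=np.array([-a[1],a[0]])
for s_ in(45,20,0,-30,-60):
  print(s_,[((proj("side",[*(np.array([565.5,-102.5])+a*s_+b*t),28])-[280,205])*10).round()[0] for t in(-10,0,10)])
s=ctrl.sense();R=Ro.from_rotvec(s["eef_rot"]).as_matrix()
for sx in(-22,):
  for sy in(-7.5,7.5):
    for z in (-67.3,-57.3): # head corners
      X=s["tcp_pos"]+R@np.array([sx,sy,0])+[0,0,z]; print(sx,sy,z,((proj("side",X)-[280,205])*10).round())
E
```

```text
45 [array([197., 274.]), array([158., 269.]), array([119., 265.])]
20 [array([186., 359.]), array([147., 354.]), array([108., 349.])]
0 [array([178., 428.]), array([138., 423.]), array([ 98., 418.])]
-30 [array([165., 533.]), array([124., 528.]), array([ 84., 523.])]
-60 [array([151., 641.]), array([110., 636.]), array([ 70., 631.])]
-22 -7.5 -67.3 [[125. 290.]]
-22 -7.5 -57.3 [[127. 270.]]
-22 7.5 -67.3 [[185. 297.]]
-22 7.5 -57.3 [[187. 277.]]
```

View pics/side6z.png

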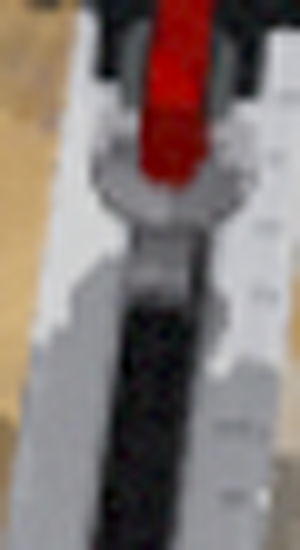

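```bash
python3 - <<'E'
from h import *
a=np.array([np.cos(np.deg2rad(105)),np.sin(np.deg2rad(105))]);b=np.array([-a[1],a[0]])
t=np.arange(-44,45,2.)
for n in("side","top"):
    g=cv2.cvtColor(np.load(f"pics/{n}0rgb.npy"),cv2.COLOR_RGB2GRAY).astype(np.float32)
    for z in (28,):
        acc=[]
        for s_ in np.arange(-60,85,2.):
            X=np.c_[np.array([565.5,-102.5])+a*s_+t[:,None]*b,np.full(len(t),z)]
            q=proj(n,X).astype(np.float32);acc.append(cv2.remap(g,q[:,:1],q[:,1:],cv2.INTER_LINEAR)[:,0])
        acc=np.array(acc)
        print(n);print([(int(k),int(v)) for k,v in zip(t,acc.mean(0))])
        i=np.abs(t)<=22;
        for lo,hi in((0,24),(24,48),(48,72)):
            w=np.clip(170-acc[lo:hi].mean(0)[i],0,None);print(" centre",(w*t[i]).sum()/w.sum())
p=np.load("pics/side6rgb.npy");g=cv2.cvtColor(p,cv2.COLOR_RGB2GRAY)
for r in(228,230,232,234,236,240,245,250): print(r,g[r,284:306])
E
```

```text
side
[(-44, 168), (-42, 167), (-40, 160), (-38, 157), (-36, 157), (-34, 168), (-32, 189), (-30, 196), (-28, 195), (-26, 194), (-24, 194), (-22, 195), (-20, 197), (-18, 198), (-16, 196), (-14, 180), (-12, 138), (-10, 78), (-8, 48), (-6, 42), (-4, 42), (-2, 42), (0, 43), (2, 42), (4, 40), (6, 41), (8, 82), (10, 150), (12, 184), (14, 197), (16, 199), (18, 199), (20, 199), (22, 199), (24, 199), (26, 199), (28, 198), (30, 187), (32, 170), (34, 163), (36, 162), (38, 161), (40, 160), (42, 158), (44, 158)]
 centre -1.0473409918234655
 centre -1.0656734933735978
 centre -1.1446331826197964
top
[(-44, 172), (-42, 174), (-40, 176), (-38, 178), (-36, 183), (-34, 193), (-32, 206), (-30, 214), (-28, 217), (-26, 217), (-24, 217), (-22, 218), (-20, 220), (-18, 220), (-16, 215), (-14, 201), (-12, 174), (-10, 129), (-8, 80), (-6, 44), (-4, 30), (-2, 29), (0, 31), (2, 31), (4, 33), (6, 44), (8, 77), (10, 130), (12, 179), (14, 208), (16, 219), (18, 222), (20, 222), (22, 223), (24, 222), (26, 221), (28, 213), (30, 187), (32, 142), (34, 105), (36, 101), (38, 127), (40, 155), (42, 169), (44, 173)]
 centre 0.03079328805444815
 centre 0.009950746002891258
 centre -0.024835981666933817
228 [186 208 208 207 207 207 208 204 169  78  89  83  87  85  86  69  70 133
 178 197 197 189]
230 [192 207 207 208 208 205 178 175 136  98 101 102 101 102  97  56  66 150
 186 196 197 196]
232 [203 208 207 206 176 148 148 141 117 120 127 126 115 115 111  41  75 160
 195 197 199 196]
234 [209 208 202 148 149 150 143 131  98  75  68  63  82  82  84  43  68 119
 167 197 196 175]
236 [208 208 200 147 148 146 147 124  59  12  22  18  21  18  43  50  87 113
 137 197 196 193]
240 [156 149 148 148 148 145 139 104  14  27  21  25  15  17  25  63 123 166
 199 190 177 184]
245 [150 150 147 147 146 144 119  39  17  19  27  20  24  21  45 108 140 146
 147 150 146 148]
250 [150 149 150 148 147 124  67  18  10  27  23  25  26  34  82 135 148 146
 149 148 150 153]
```

```bash
python3 -m creep '[[[0,0,0.0016,0.006,0],[0,0,0.0016,0.012,0],[0,0,0.0016,0.018,0],[0,0,0.0016,0.02,0],[0,0,0.0016,0.02,0]]]'; python3 - <<'E'
from h import *
go(553.8,-59,74,105)
p,d=ctrl.snapshot("side");np.save("pics/side7rgb.npy",p)
cv2.imwrite("pics/side7.png",cv2.resize(p[195:265,270:315,::-1],None,fx=8,fy=8,interpolation=cv2.INTER_CUBIC))
E
```

```text
clock: 8.1
tcp_pos: [555.3, -58.7, 98.5]
eef_rot: [-1.915, -2.489, 0.001]
force: [-0.4, 0.6, -0.9]
gripper_width: 13.3
yaw 104.85 tcp [555.3 -58.7  98.5] F [-0.4  0.6 -0.9] w 13.3 t 8.1
shift m [ 0.0001 -0.0014  0.0245] turn -0.0026 rows 0.5876698649166281 0.021029955644510795
```

View pics/side7.png

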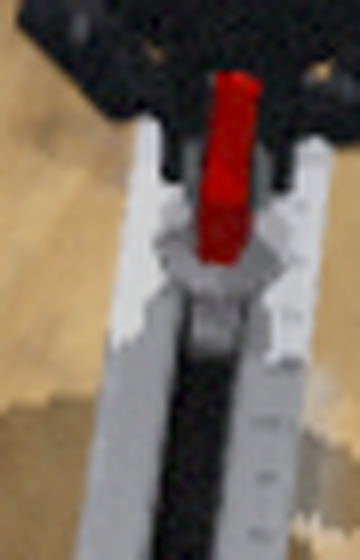

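The head end at (190–240,350) sits over the slot (180–240 at y=365), slightly to the right. I'll shift 0.6 mm back and lower.

```bash
python3 -m creep '[[[0,0,-0.0007,0.003,0],[0,0,-0.0007,0.006,0],[0,0,-0.0007,0.009,0],[0,0,-0.0007,0.012,0],[0,0,-0.0007,0.012,0]]]'; python3 -c "
from h import *
go(553.8,-59,74.5,105)"
```

```text
clock: 8.57
tcp_pos: [554.6, -58.9, 86.5]
eef_rot: [-1.915, -2.489, 0.001]
force: [-0.8, 0.9, -3.0]
gripper_width: 13.4
yaw 104.84 tcp [554.6 -58.9  86.5] F [-0.8  0.9 -3. ] w 13.4 t 8.5667
shift m [ 0.0001 -0.0008  0.012 ] turn -0.0028 rows 0.28806309699025784 0.022199028274028212
```

```bash
python3 -m creep '[[[0,0,0,0.003,0],[0,0,0,0.006,0],[0,0,0,0.008,0],[0,0,0,0.01,0],[0,0,0,0.011,0]]]'; python3 -m creep '[[[0,0,0,0.0003,0],[0,0,0,0.0006,0],[0,0,0,0.0009,0],[0,0,0,0.0012,0],[0,0,0,0.0015,0]]]'; python3 -c "
from h import *
go(553.8,-59,74.5,105)"
```

```text
clock: 8.98
tcp_pos: [554.9, -58.9, 75.9]
eef_rot: [-1.916, -2.489, 0.0]
force: [0.1, -0.2, -1.8]
gripper_width: 13.5
clock: 9.4
tcp_pos: [555.0, -59.0, 74.9]
eef_rot: [1.916, 2.49, 0.0]
force: [-0.6, -0.6, -1.6]
gripper_width: 13.3
yaw 104.84 tcp [555.  -59.   74.9] F [-0.6 -0.6 -1.6] w 13.3 t 9.4
shift m [ 0.0003 -0.0012  0.0004] turn -0.0028 rows 0.031093993558797852 0.02233006408058517
```

```bash
python3 -m creep '[[[0,0,0,0.0005,0],[0,0,0,0.001,0],[0,0,0,0.0015,0],[0,0,0,0.002,0],[0,0,0,0.002,0]]]'; python3 - <<'E'
from h import *
go(553.8,-59,74.5,105)
p,d=ctrl.snapshot("side")
cv2.imwrite("pics/side8.png",cv2.resize(p[195:320,265:320,::-1],None,fx=4.8,fy=4.8,interpolation=cv2.INTER_CUBIC))
p,d=ctrl.snapshot("top");np.save("pics/top8rgb.npy",p)
cv2.imwrite("pics/top8.png",cv2.resize(p[140:215,300:380,::-1],None,fx=7,fy=7,interpolation=cv2.INTER_CUBIC))
E
```

```text
clock: 9.82
tcp_pos: [555.1, -58.9, 73.5]
eef_rot: [1.916, 2.489, 0.001]
force: [-2.1, 0.5, 4.3]
gripper_width: 13.5
yaw 104.84 tcp [555.1 -58.9  73.5] F [-2.1  0.5  4.3] w 13.5 t 9.8167
shift m [ 0.0002 -0.0013 -0.001 ] turn -0.0028 rows 0.0394126314727173 0.022374794849071282
```

View pics/side8.png

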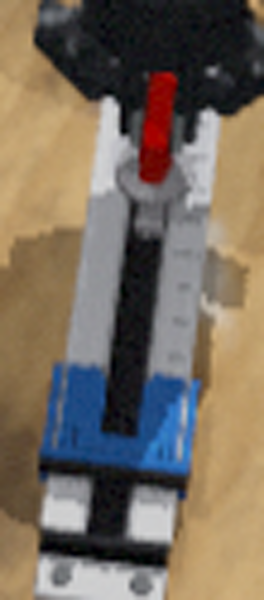

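View pics/top8.png

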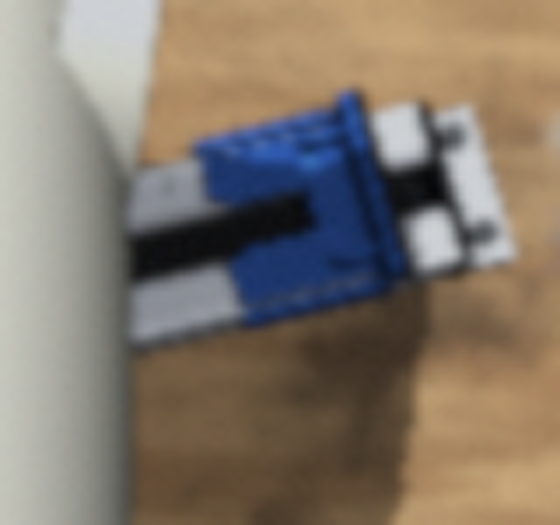

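The head is inside the slot, at floor level. The notch bottom is at (120,435) in the side crop and (312,212) in the top crop. Computing the seat from those.

```bash
python3 -m creep '[[[0,0,0,-0.0008,0],[0,0,0,-0.0008,0],[0,0,0,-0.0008,0],[0,0,0,-0.0008,0],[0,0,0,-0.0008,0]]]'; python3 - <<'E'
from h import *
a=np.array([np.cos(np.deg2rad(105)),np.sin(np.deg2rad(105))]);b=np.array([-a[1],a[0]]);o=np.array([565.5,-102.5])
for n in("side","top"):
    c=ctrl.camera_params(n);print("cam",(-c["R"].T@c["t"]).round())
    g=np.load(f"pics/{n}0rgb.npy").astype(np.float32)
    ss=np.arange(-140,-60,3.)
    for z in(28,34):
      acc=0
      for t in(-4,-2,0,2,4):
        X=np.c_[o+ss[:,None]*a+t*b,np.full(len(ss),z)];q=proj(n,X).astype(np.float32)
        acc=acc+cv2.remap(g,q[:,:1],q[:,1:],cv2.INTER_LINEAR)[:,0]/5
      print(n,z,[(int(s),*v.astype(int)) for s,v in zip(ss,acc)])
    # outer foot edge (mouth side) at |t|=22..30
    acc=0;ss=np.arange(-85,-50,2.)
    for t in(-28,-24,24,28):
        X=np.c_[o+ss[:,None]*a+t*b,np.full(len(ss),34)];q=proj(n,X).astype(np.float32)
        acc=acc+cv2.remap(g,q[:,:1],q[:,1:],cv2.INTER_LINEAR)[:,0]/4
    print(" mouth",[(int(s),int(v[0]),int(v[2])) for s,v in zip(ss,acc)])
go(553.8,-59,74.5,105)
q=(ctrl.sense()["tcp_pos"][:2]-o)@np.c_[a,b];print("tcp s,t",q)
E
```

```text
clock: 10.33
tcp_pos: [555.0, -59.0, 73.6]
eef_rot: [1.916, 2.49, 0.0]
force: [-0.3, -0.6, 0.3]
gripper_width: 13.2
cam [ 760. -721. 1197.]
side 28 [(-140, np.int64(16), np.int64(16), np.int64(17)), (-137, np.int64(14), np.int64(13), np.int64(17)), (-134, np.int64(11), np.int64(14), np.int64(15)), (-131, np.int64(15), np.int64(17), np.int64(20)), (-128, np.int64(16), np.int64(17), np.int64(21)), (-125, np.int64(28), np.int64(28), np.int64(26)), (-122, np.int64(35), np.int64(46), np.int64(64)), (-119, np.int64(37), np.int64(87), np.int64(150)), (-116, np.int64(42), np.int64(106), np.int64(178)), (-113, np.int64(43), np.int64(108), np.int64(180)), (-110, np.int64(45), np.int64(110), np.int64(184)), (-107, np.int64(42), np.int64(100), np.int64(169)), (-104, np.int64(43), np.int64(68), np.int64(107)), (-101, np.int64(43), np.int64(43), np.int64(46)), (-98, np.int64(44), np.int64(43), np.int64(48)), (-95, np.int64(42), np.int64(42), np.int64(47)), (-92, np.int64(42), np.int64(42), np.int64(47)), (-89, np.int64(41), np.int64(42), np.int64(46)), (-86, np.int64(40), np.int64(40), np.int64(46
[... 4596 characters left out ...]
(-71, np.int64(28), np.int64(29), np.int64(31)), (-68, np.int64(30), np.int64(30), np.int64(32)), (-65, np.int64(29), np.int64(30), np.int64(32)), (-62, np.int64(29), np.int64(29), np.int64(31))]
 mouth [(-85, 56, 186), (-83, 58, 186), (-81, 59, 185), (-79, 58, 186), (-77, 57, 186), (-75, 59, 187), (-73, 64, 187), (-71, 86, 185), (-69, 127, 188), (-67, 174, 200), (-65, 203, 214), (-63, 214, 221), (-61, 217, 223), (-59, 216, 222), (-57, 215, 220), (-55, 214, 219), (-53, 214, 220), (-51, 216, 222)]
yaw 104.84 tcp [555.  -59.   73.6] F [-0.3 -0.6  0.3] w 13.2 t 10.3333
shift m [ 0.0003 -0.0012 -0.0009] turn -0.0028 rows 0.037408004777561704 0.022662516595308352
tcp s,t [44.74009127 -1.16926121]
```

```bash
python3 -m creep '[[[0,-0.004,0,-0.0005,-0.0028],[0,-0.014,0,-0.0005,-0.0028],[0,-0.026,0,-0.0005,-0.0028],[0,-0.038,0,-0.0005,-0.0028],[0,-0.05,0,-0.0005,-0.0028]]]'; cat > st.py <<'E'
from h import *
a=np.array([np.cos(np.deg2rad(105)),np.sin(np.deg2rad(105))]);b=np.array([-a[1],a[0]]);o=np.array([565.5,-102.5])
s=ctrl.sense();q=(s["tcp_pos"][:2]-o)@np.c_[a,b];F=s["force"]
print("s,t",q.round(2),"z",s["tcp_pos"][2].round(2),"yaw",round(yaw(s),2),"F a,b,z",(F[:2]@np.c_[a,b]).round(1),F[2].round(1),"T",s["torque"].round(2),"w",round(s["gripper_width"],1),"t",s["clock"])
E
python3 st.py
```

```text
clock: 10.75
tcp_pos: [568.1, -108.9, 73.9]
eef_rot: [-1.913, -2.492, 0.0]
force: [0.3, 0.1, -1.8]
gripper_width: 13.5
s,t [-6.87 -0.82] z 73.91 yaw 104.97 F a,b,z [-0.  -0.3] -1.8 T [ 0.    0.01 -0.01] w 13.5 t 10.75
```

```bash
python3 -m creep '[[[0,-0.012,0,0,0],[0,-0.024,0,0,0],[0,-0.036,0,0,0],[0,-0.048,0,0,0],[0,-0.06,0,0,0]]]'; python3 st.py; python3 -m creep '[[[0,-0.004,0,0,0],[0,-0.008,0,0,0],[0,-0.012,0,0,0],[0,-0.016,0,0,0],[0,-0.018,0,0,0]]]'; python3 st.py
python3 - <<'E'
from h import *
p,d=ctrl.snapshot("side");np.save("pics/side9rgb.npy",p)
cv2.imwrite("pics/side9.png",cv2.resize(p[235:325,262:322,::-1],None,fx=6.5,fy=6.5,interpolation=cv2.INTER_CUBIC))
E
```

```text
clock: 11.17
tcp_pos: [583.6, -166.6, 74.0]
eef_rot: [-1.913, -2.492, 0.0]
force: [-0.3, 0.3, -1.7]
gripper_width: 13.2
s,t [-66.56  -0.87] z 74.0 yaw 104.99 F a,b,z [0.4 0.3] -1.7 T [ 0.04 -0.01 -0.  ] w 13.2 t 11.1667
clock: 11.58
tcp_pos: [588.1, -182.8, 74.1]
eef_rot: [1.912, 2.493, -0.0]
force: [0.1, 0.0, -1.3]
gripper_width: 13.2
s,t [-83.39  -1.04] z 74.11 yaw 105.02 F a,b,z [-0.  -0.1] -1.3 T [-0.04  0.   -0.01] w 13.2 t 11.5833
```

View pics/side9.png

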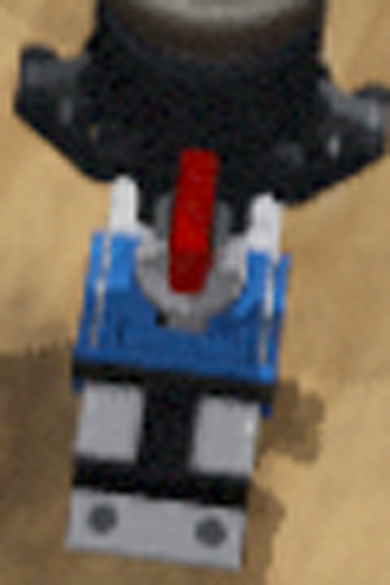

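The stud is in the notch mouth, with the collar at (190,280) passing over the foot, and the stop still where it was. Creeping on.

```bash
python3 -m creep '[[[0,-0.002,0,0,0],[0,-0.004,0,0,0],[0,-0.006,0,0,0],[0,-0.008,0,0,0],[0,-0.009,0,0,0]]]'; python3 st.py; python3 -m creep '[[[0,-0.0005,0,0,0],[0,-0.001,0,0,0],[0,-0.0015,0,0,0],[0,-0.002,0,0,0],[0,-0.002,0,0,0]]]'; python3 st.py
```

```text
clock: 12.05
tcp_pos: [590.4, -191.5, 74.1]
eef_rot: [1.912, 2.492, -0.0]
force: [-0.1, 0.4, -1.7]
gripper_width: 13.3
s,t [-92.43  -0.98] z 74.09 yaw 105.0 F a,b,z [0.4 0. ] -1.7 T [0.04 0.01 0.02] w 13.3 t 12.05
clock: 12.47
tcp_pos: [590.8, -193.3, 74.1]
eef_rot: [1.912, 2.492, -0.0]
force: [-0.3, -0.1, -2.0]
gripper_width: 13.5
s,t [-94.29  -0.97] z 74.1 yaw 105.0 F a,b,z [-0.   0.3] -2.0 T [-0.02 -0.02 -0.  ] w 13.5 t 12.4667
```

```bash
python3 -m creep '[[[0,-0.0005,0,0,0],[0,-0.001,0,0,0],[0,-0.0015,0,0,0],[0,-0.0015,0,0,0],[0,-0.0015,0,0,0]]]'; python3 st.py
```

```text
clock: 12.88
tcp_pos: [591.2, -194.7, 74.1]
eef_rot: [1.913, 2.492, -0.0]
force: [-0.3, -0.3, -2.0]
gripper_width: 13.3
s,t [-95.76  -0.97] z 74.08 yaw 105.0 F a,b,z [-0.2  0.3] -2.0 T [ 0.04  0.01 -0.05] w 13.3 t 12.8833
```

```bash
python3 -m creep '[[[0,-0.0003,0,0,0],[0,-0.0006,0,0,0],[0,-0.001,0,0,0],[0,-0.001,0,0,0],[0,-0.001,0,0,0]]]'; python3 st.py
```

```text
clock: 13.3
tcp_pos: [591.5, -195.7, 74.1]
eef_rot: [-1.913, -2.492, 0.0]
force: [-0.5, 0.3, -2.2]
gripper_width: 13.1
s,t [-96.74  -0.95] z 74.06 yaw 105.0 F a,b,z [0.4 0.4] -2.2 T [-0.03  0.   -0.01] w 13.1 t 13.3
```

```bash
python3 -m creep '[[[0,-0.0003,0,0,0],[0,-0.0006,0,0,0],[0,-0.001,0,0,0],[0,-0.001,0,0,0],[0,-0.001,0,0,0]]]'; python3 st.py
```

```text
clock: 13.72
tcp_pos: [591.7, -196.7, 74.1]
eef_rot: [-1.913, -2.492, 0.0]
force: [0.4, -0.2, -1.8]
gripper_width: 13.3
s,t [-97.76  -0.96] z 74.08 yaw 105.0 F a,b,z [-0.3 -0.3] -1.8 T [-0.04  0.07 -0.02] w 13.3 t 13.7167
```

```bash
python3 -m creep '[[[0,-0.0003,0,0,0],[0,-0.0006,0,0,0],[0,-0.0008,0,0,0],[0,-0.0008,0,0,0],[0,-0.0008,0,0,0]]]'; python3 st.py
```

```text
clock: 14.13
tcp_pos: [592.0, -197.4, 74.1]
eef_rot: [1.912, 2.492, 0.0]
force: [0.7, 0.1, -2.5]
gripper_width: 13.7
s,t [-98.52  -0.99] z 74.12 yaw 105.0 F a,b,z [-0.1 -0.7] -2.5 T [ 0.01 -0.01 -0.01] w 13.7 t 14.1333
```

```bash
python3 -m creep '[[[0,-0.0002,0,0,0],[0,-0.0004,0,0,0],[0,-0.0006,0,0,0],[0,-0.0006,0,0,0],[0,-0.0006,0,0,0]]]'; python3 st.py
```

```text
clock: 14.55
tcp_pos: [592.1, -198.0, 74.1]
eef_rot: [1.913, 2.492, 0.0]
force: [-0.6, -0.3, -1.8]
gripper_width: 13.1
s,t [-99.15  -0.98] z 74.11 yaw 105.0 F a,b,z [-0.1  0.6] -1.8 T [-0.02  0.05 -0.02] w 13.1 t 14.55
```

```bash
python3 -m creep '[[[0,-0.0002,0,0,0],[0,-0.0004,0,0,0],[0,-0.0006,0,0,0],[0,-0.0006,0,0,0],[0,-0.0006,0,0,0]]]'; python3 st.py
```

```text
clock: 14.97
tcp_pos: [592.3, -198.6, 74.1]
eef_rot: [1.912, 2.492, -0.0]
force: [-0.8, 1.0, -2.1]
gripper_width: 13.2
s,t [-99.74  -0.98] z 74.09 yaw 105.0 F a,b,z [1.1 0.5] -2.1 T [-0.   -0.02  0.02] w 13.2 t 14.9667
```

```bash
python3 -m creep '[[[0,-0.0002,0,0,0],[0,-0.0004,0,0,0],[0,-0.0005,0,0,0],[0,-0.0005,0,0,0],[0,-0.0005,0,0,0]]]'; python3 st.py
```

```text
clock: 15.38
tcp_pos: [592.4, -199.0, 74.1]
eef_rot: [-1.912, -2.492, 0.0]
force: [1.1, 0.1, -2.4]
gripper_width: 13.2
s,t [-100.2    -0.96] z 74.07 yaw 105.0 F a,b,z [-0.2 -1.1] -2.4 T [0.01 0.01 0.05] w 13.2 t 15.3833
```

```bash
python3 -m creep '[[[0,-0.0002,0,0,0],[0,-0.0004,0,0,0],[0,-0.0005,0,0,0],[0,-0.0005,0,0,0],[0,-0.0005,0,0,0]]]'; python3 st.py
```

```text
clock: 15.8
tcp_pos: [592.5, -199.5, 74.1]
eef_rot: [1.912, 2.492, 0.0]
force: [-0.5, -0.7, -1.6]
gripper_width: 13.6
s,t [-100.72   -0.96] z 74.11 yaw 105.0 F a,b,z [-0.5  0.6] -1.6 T [-0.01  0.04  0.06] w 13.6 t 15.8
```

```bash
python3 -m creep '[[[0,-0.0002,0,0,0],[0,-0.0004,0,0,0],[0,-0.0005,0,0,0],[0,-0.0005,0,0,0],[0,-0.0005,0,0,0]]]'; python3 st.py
```

```text
clock: 16.22
tcp_pos: [592.6, -199.8, 74.1]
eef_rot: [-1.912, -2.492, -0.0]
force: [-1.2, 2.2, -0.5]
gripper_width: 13.5
s,t [-100.97   -0.97] z 74.06 yaw 105.01 F a,b,z [2.4 0.6] -0.5 T [0.64 0.18 0.01] w 13.5 t 16.2167
```

```bash
python3 - <<'E'
from h import *
p,d=ctrl.snapshot("side");np.save("pics/side10rgb.npy",p)
q=np.load("pics/side9rgb.npy")
cv2.imwrite("pics/side10.png",np.hstack([cv2.resize(x[235:325,262:322,::-1],None,fx=6.5,fy=6.5,interpolation=cv2.INTER_CUBIC) for x in(q,p)]))
E
```

```text
(no output)
```

View pics/side10.png

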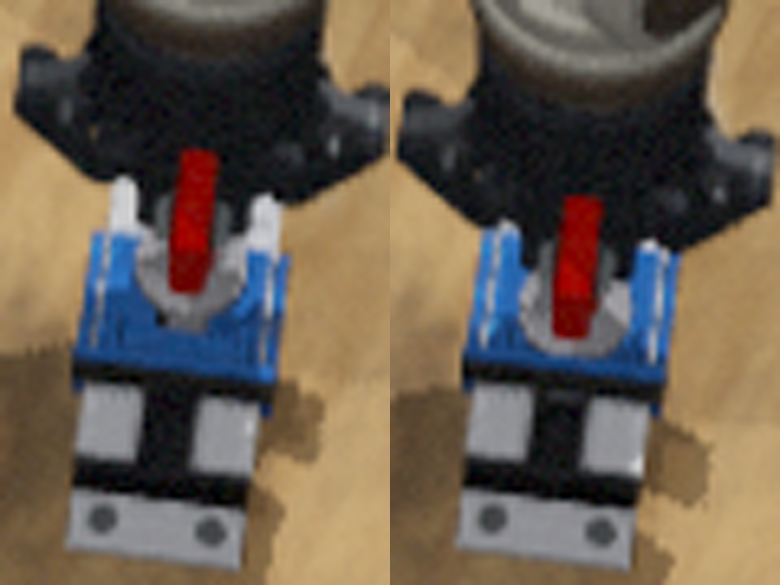

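Contact: 2.4 N along the rail plus 0.66 N m, and the stop has not moved in the image (same pixels, upright at y≈370 in both). The shank is at the notch bottom. I'll ease off 0.3 mm, then turn in parts while watching the force.

```bash
python3 -m creep '[[[0,0.0003,0,0,0],[0,0.0003,0,0,-0.08],[0,0.0003,0,0,-0.16],[0,0.0003,0,0,-0.24],[0,0.0003,0,0,-0.3]]]'; python3 st.py
```

```text
clock: 16.68
tcp_pos: [592.3, -199.9, 73.9]
eef_rot: [-1.513, -2.753, 0.001]
force: [-0.7, 1.1, -2.1]
gripper_width: 13.3
s,t [-100.98   -0.7 ] z 73.91 yaw 122.42 F a,b,z [1.3 0.4] -2.1 T [ 0.35  0.38 -0.01] w 13.3 t 16.6833
```

```bash
python3 -m creep '[[[0,0,0,0,-0.08],[0,0,0,0,-0.16],[0,0,0,0,-0.24],[0,0,0,0,-0.3],[0,0,0,0,-0.3]]]'; python3 st.py
```

```text
clock: 17.1
tcp_pos: [592.4, -199.9, 73.9]
eef_rot: [-1.087, -2.947, 0.001]
force: [-1.5, 1.1, -2.3]
gripper_width: 13.0
s,t [-100.99   -0.74] z 73.94 yaw 139.52 F a,b,z [1.5 1.1] -2.3 T [ 0.26  0.27 -0.01] w 13.0 t 17.1
```

```bash
python3 -m creep '[[[0,0,0,0,-0.08],[0,0,0,0,-0.16],[0,0,0,0,-0.24],[0,0,0,0,-0.3],[0,0,0,0,-0.3]]]'; python3 st.py
```

```text
clock: 17.52
tcp_pos: [592.5, -199.9, 74.0]
eef_rot: [-0.637, -3.076, 0.0]
force: [-0.3, 0.8, -2.2]
gripper_width: 13.3
s,t [-101.03   -0.88] z 74.02 yaw 156.6 F a,b,z [0.8 0. ] -2.2 T [0.17 0.24 0.02] w 13.3 t 17.5167
```

```bash
python3 -m creep '[[[0,0,0,0,-0.08],[0,0,0,0,-0.16],[0,0,0,0,-0.24],[0,0,0,0,-0.3],[0,0,0,0,-0.3]]]'; python3 st.py
```

```text
clock: 17.93
tcp_pos: [592.6, -199.9, 74.1]
eef_rot: [0.173, 3.137, -0.0]
force: [-1.0, 1.1, -1.9]
gripper_width: 13.2
s,t [-101.04   -0.94] z 74.08 yaw 173.7 F a,b,z [1.3 0.7] -1.9 T [0.19 0.18 0.02] w 13.2 t 17.9333
```

```bash
python3 -m creep '[[[0,0,0,0,-0.08],[0,0,0,0,-0.16],[0,0,0,0,-0.24],[0,0,0,0,-0.3],[0,0,0,0,-0.3]]]'; python3 st.py
```

```text
clock: 18.35
tcp_pos: [592.6, -199.8, 74.1]
eef_rot: [0.297, -3.128, 0.0]
force: [-1.0, 1.6, -1.7]
gripper_width: 13.7
s,t [-101.02   -0.96] z 74.07 yaw -169.16 F a,b,z [1.8 0.5] -1.7 T [ 0.2   0.17 -0.02] w 13.7 t 18.35
```

```bash
python3 -m creep '[[[0,0,0,0,-0.073],[0,0,0,0,-0.073],[0,0,0,0.0003,-0.073],[0,0,0,0.0006,-0.073],[0,0,0,0.0006,-0.073]]]'; python3 st.py; python3 - <<'E'
from h import *
for n in("side","top"):
    p,d=ctrl.snapshot(n);np.save(f"pics/{n}11rgb.npy",p)
    x0,y0,x1,y1=dict(side=(255,235,330,325),top=(300,130,390,215))[n]
    cv2.imwrite(f"pics/{n}11.png",cv2.resize(p[y0:y1,x0:x1,::-1],None,fx=6.5,fy=6.5,interpolation=cv2.INTER_CUBIC))
E
```

```text
clock: 18.77
tcp_pos: [592.7, -199.8, 73.6]
eef_rot: [-0.409, 3.114, -0.0]
force: [-0.1, -0.4, -0.9]
gripper_width: 13.4
s,t [-101.     -1.08] z 73.64 yaw -165.04 F a,b,z [-0.4  0.2] -0.9 T [ 0.09  0.02 -0.04] w 13.4 t 18.7667
```

View pics/side11.png

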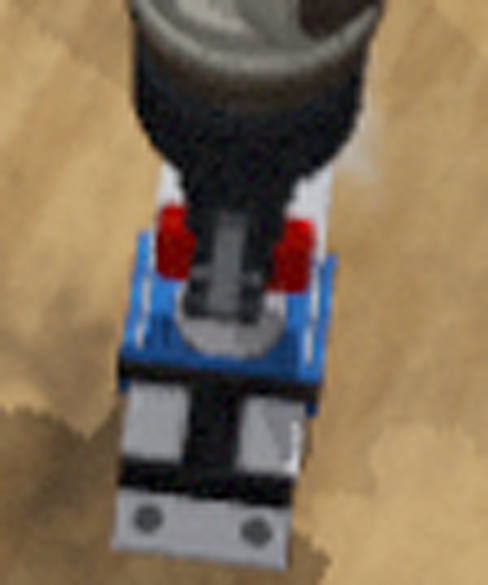

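View pics/top11.png

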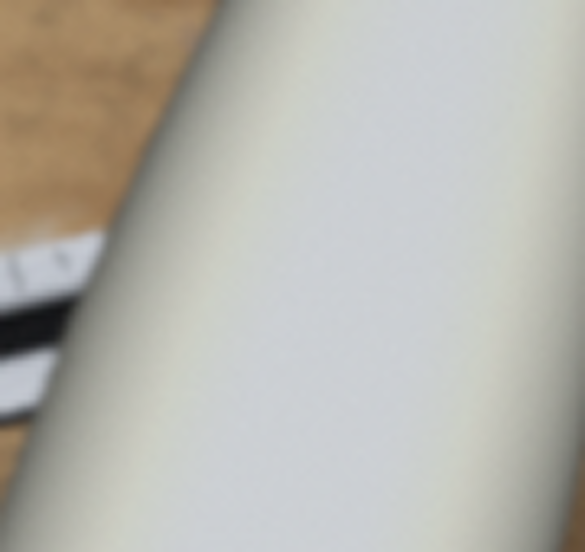

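The handle now lies crosswise (red ends at (175,240) and (295,255)) and the stop is in place. I'll check for home contact with a tiny nudge, then release.

```bash
python3 -m creep '[[[0,0,-0.0002,0.0002,0],[0,0,-0.0004,0.0002,0],[0,0,-0.0004,0.0002,0],[0,0,-0.0004,0.0002,0],[0,0,-0.0004,0.0002,0]]]'; python3 st.py
```

```text
clock: 19.28
tcp_pos: [592.7, -199.9, 73.6]
eef_rot: [-0.413, 3.114, 0.0]
force: [-1.8, 2.9, 2.6]
gripper_width: 13.6
s,t [-101.17   -1.1 ] z 73.59 yaw -164.87 F a,b,z [3.3 0.9] 2.6 T [ 0.84  0.32 -0.01] w 13.6 t 19.2833
```

It is home: 3.3 N resistance within 0.2 mm. Backing off and releasing.

```bash
python3 -m creep '[[[0,0,0.0003,-0.0001,0],[0,0,0.0003,-0.0001,0],[0.4,0,0.0003,-0.0001,0],[0.4,0,0.0003,-0.0001,0],[0.4,0,0.0003,-0.0001,0]]]'; python3 st.py;  python3 -m creep '[[[0.4,0,0,0,0],[0.4,0,0,0,0],[0.4,0,0,-0.005,0],[0.4,0,0,-0.015,0],[0.4,0,0,-0.03,0]]]'; python3 st.py
```

```text
clock: 19.7
tcp_pos: [592.6, -200.1, 73.1]
eef_rot: [0.413, -3.114, 0.001]
force: [-1.0, -0.0, 0.6]
gripper_width: 34.0
s,t [-101.25   -0.88] z 73.12 yaw -164.88 F a,b,z [0.2 0.9] 0.6 T [-0.    0.05  0.02] w 34.0 t 19.7
clock: 20.12
tcp_pos: [592.0, -199.7, 103.3]
eef_rot: [0.413, -3.113, -0.001]
force: [-0.4, 0.4, -0.1]
gripper_width: 34.2
s,t [-100.71   -0.46] z 103.25 yaw -164.87 F a,b,z [0.5 0.3] -0.1 T [0.01 0.05 0.  ] w 34.2 t 20.1167
```

```bash
python3 -m creep '[[[0.4,0,0,-0.03,0],[0.4,0,0,-0.06,0],[0.4,0,0,-0.09,0],[0.4,0,0,-0.12,0],[0.4,0,0,-0.15,0]]]'; python3 st.py; python3 -m creep '[[[0.4,0,0.035,0,0],[0.4,0,0.07,0,0],[0.4,0,0.105,0,0],[0.4,0,0.14,0,0],[0.4,0,0.175,0,0]]]';python3 -m creep '[[[0.4,0,0.035,0,0],[0.4,0,0.06,0,0],[0.4,0,0.06,0,0],[0.4,0,0.06,0,0],[0.4,0,0.06,0,0]]]'; python3 - <<'E'
from h import *
for n in("side","top"):
    p,d=ctrl.snapshot(n);np.save(f"pics/{n}12rgb.npy",p)
    x0,y0,x1,y1=dict(side=(255,235,330,325),top=(300,130,390,215))[n]
    cv2.imwrite(f"pics/{n}12.png",cv2.resize(p[y0:y1,x0:x1,::-1],None,fx=6.5,fy=6.5,interpolation=cv2.INTER_CUBIC));cv2.imwrite(f"pics/{n}12f.png",p[:,:,::-1])
E
```

```text
clock: 20.53
tcp_pos: [592.3, -199.7, 256.1]
eef_rot: [-0.413, 3.113, -0.001]
force: [1.3, -0.1, -0.0]
gripper_width: 34.2
s,t [-100.84   -0.71] z 256.15 yaw -164.87 F a,b,z [-0.4 -1.2] -0.0 T [ 0.04 -0.05  0.  ] w 34.2 t 20.5333
clock: 20.95
tcp_pos: [546.2, -29.6, 254.6]
eef_rot: [-0.413, 3.113, -0.0]
force: [0.6, 1.1, 0.3]
gripper_width: 33.7
clock: 21.37
tcp_pos: [531.4, 26.8, 254.2]
eef_rot: [-0.414, 3.113, -0.001]
force: [-0.6, 0.1, 0.2]
gripper_width: 33.8
```

View pics/side12.png

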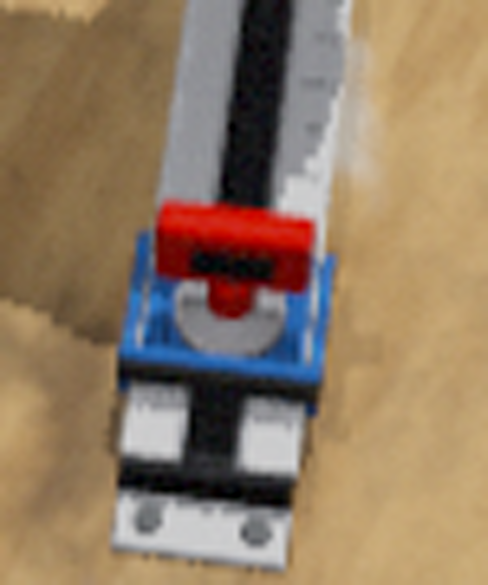

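View pics/top12.png

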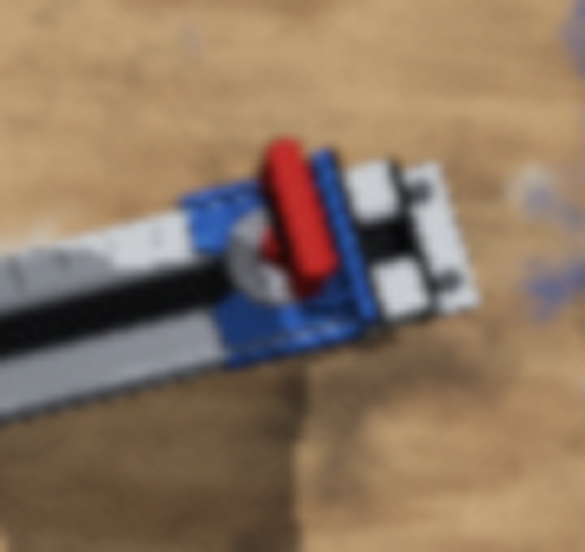

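View pics/side12f.png

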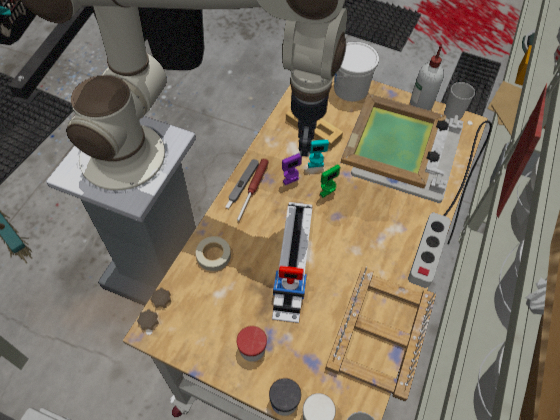

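The stud stands upright at the bottom of the notch, with its handle crosswise: side crop (158,215) to (315,230), top crop (285,150) to (320,275). The tape and jar look unmoved at (213,253) and (252,342). One last numeric check of the stop, bystanders and pin.

```bash
python3 - <<'E'
from h import *
def diff(n,box):
    x0,y0,x1,y1=box
    A,B=[cv2.cvtColor(np.load(f"pics/{n}{k}rgb.npy"),cv2.COLOR_RGB2GRAY)[y0:y1,x0:x1].astype(np.float32) for k in(0,12)]
    return [round(float(x),2) for x in cv2.phaseCorrelate(A,B)[0]], float(np.abs(A-B).mean().round(1))
for k,n,b in(("tape","side",(190,230,235,275)),("jar","side",(230,320,275,365)),("stop black/upright","side",(270,288,312,300)),("stop upright","top",(349,150,366,190)),("yellow","top",(125,213,152,243))): print(k,diff(n,b))
p=np.load("pics/top12rgb.npy");H,S,V=masks(p)
m=((H<8)|(H>172))&(S>130);m[:,:335]=0;m[:,365:]=0;m[:145]=0;m[180:]=0;v,u=np.nonzero(m)
r=cv2.minAreaRect(ray("top",np.c_[u,v],110).astype(np.float32));print("handle",r)
E
```

```text
tape ([0.49, 0.76], 27.700000762939453)
jar ([0.43, 0.5], 3.799999952316284)
stop black/upright ([0.63, -0.02], 6.0)
stop upright ([0.04, 0.09], 13.399999618530273)
yellow ([0.5, -0.03], 13.800000190734863)
handle ((588.1881103515625, -193.4255828857422), (59.402015686035156, 23.890371322631836), 14.334019660949707)
```

```bash
python3 -c "
from rig import ctrl
print(ctrl.finish_job())"
```

```text
the job is handed in; nothing more can be done
None
```

The red T-stud now anchors the blue stop. I lowered it into the open part of the slot with its head lengthwise and slid it along until light contact at the bottom of the notch (about 2–3 N). I gave it the quarter turn there, then released it and moved the arm clear. The job was handed in at about 21.5 s on the robot's clock.

**Stud:** Before I let go, a 0.2 mm nudge met 3.3 N, so the shank was home. The final pictures show it upright. Its handle measures about 14° across the rail, where 15° is exactly crosswise. That outline also took in part of the shank, so it is rough.

**Stop:** It looks unmoved, with less than 0.1 px of shift along the rail in both views. The side view showed 0.63 px across the rail, which I put down to shadows.

**Tape, jar and yellow pin:** The automatic comparison gave shifts of 0.4–0.9 px, or roughly 1–2 mm. The lighting differed between the pictures and the robot never came near the tape or jar, so I take this as noise. By eye the tape and jar have not moved. The pin was hidden by the arm in the last side view, so I could only compare it from the top.

**Corrections on the way:** I first misread the handle's direction by 90° and corrected it before gripping. The two cameras disagreed by about 1 mm on the slot's centre line, so I used a value in between; the head went in without touching.

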